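Uncover the cutter magazine and advance it one station

ROBOT

A 6-joint arm with a two-finger parallel gripper is mounted at the origin on the work surface. World frame = base frame: x ahead of the robot, y to its left, z up, the work surface at z = 0. Lengths are in mm, angles in degrees, forces in N, time in s.
With the tool pointing down it reaches from about 350 to 875 mm from the base axis. Payload 15.5 kg.
Tool frame: the origin (TCP) lies midway between the tips of the shut fingers; the grasp point (between the pads) lies 19 mm behind it; z points along the fingers, x is the direction in which the jaws open and shut, and the axes are right-handed (so a half turn about z gives the same grasp; the last joint's range is limited). The gripper opens to 85 mm and grips with 20 to 120 N. Pads are 22 mm wide; open, the fingers measure 114 mm over their backs; the gripper's body (76 mm by 85 mm) begins 54 mm behind the grasp point. The pads swing forward as they close: fully open they stand 13 mm farther back than shut.
Start: joints at [-76.289, 28.281, 77.091, -0, 74.628, -5.472], TCP at [205.364, -590.298, 231.277] pointing down, gripper open.
Joint ranges: [-166.48, 166.48], [-47.26, 123.95], [12.59, 153.08], [-70.14, 250.14], [6.76, 159.57], [-176.63, 176.63]. Speed limits (degrees/s): [108.29, 108.29, 147.25, 172.46, 172.46, 172.46].

INTERFACE

Orientations are given as [roll, pitch, yaw] about the fixed x, y, z axes, in that order (R = Rz(yaw) Ry(pitch) Rx(roll)).
In Python, from station import arm gives the robot as it stands. The module is installed in compiled form; this text tells all that it offers.
- The arm moves only by the tool drive_tool, never from a script. Its argument "steps" is a list of rows, each a list of 3 entries, a list of its own where there are three numbers: the finger opening in m, from 0 to 0.0854, then the shift along the tool's x, y, z in m, then the turn about the tool's z in rad. In form: [[jaw, [dx, dy, dz], yaw], ...]. A call has 1 to 20 rows; each row is the pose to reach, as a shift and turn from the pose measured when the call began, along the tool's axes at that moment; what a row does not reach only later rows make up. A row lasts 1/8 s, in which the tool goes at most 62.5 mm and 10.7 degrees, less where a joint would pass 70% of its speed; a pose out of reach is approached as far as the arm can. A call with a gripper value outside its range is refused whole. The fingers move at their own pace and stop on an object; "force" is the grip in N (left out, the last holds). Time passes only in rows, so rows that repeat a pose let the fingers close. It gives the time, the measured TCP pose, the force and the opening at its end, in the units of the state.
- arm.read_state(): the state, without advancing time (a new reading comes with each control period).
- arm.read_camera(name): name is "scene" or "top" or "wrist"; returns (picture, depth): 384x512x3 uint8, red, green, blue; 384x512 float32, mm along the optical axis (not along the pixel's ray), 0 where there is no reading.
- arm.calibration(name): a dict with "intrinsics" (3x3 intrinsics, pixels), "position" and "rotation" of the camera in the world; the wrist camera has in their place "hand_eye" (4x4, takes a point from camera to tool coordinates, whose origin is the TCP and whose axes are the tool frame's). Camera axes: x right, y up, looking along -z (the intrinsics and any distortion apply to the point x, -y, -z); pixel columns grow to the right and rows downward; lengths in mm; the calibration is good to about 2 mm. A picture is of the moment at which its call begins: read the wrist's pose just before it. calibration takes no time and is no camera call.
- arm.finish_job(): hands the job in, once; it reports no verdict.
The state is a dict: "clock": time; "joints": joint angles; "qvel": joint speeds; "tau": joint torques, N m; "tool_pos": TCP position; "ee_rot": TCP orientation; "wrist_force": force on the tool from outside, world axes, zero at the start; "torque": the same for the moment, N m; "width": opening from 0.0 (shut) to 1.0 (fully open).
Only numpy, scipy, OpenCV 4.12 (cv2) and the standard library are available. Lean on these libraries where they do the work, as an engineer would, in place of code of your own. Each camera call takes 0.05 s, during which the arm holds its last target. There are 200 camera calls.

TASK

Pry open the smoked dust cover of the cutter magazine with the thin blade tool under its yellow lip (keep the fingers off the cover) and swing it back until it stands upright or beyond, then lay the blade down on the blue mat again without dropping it. Then advance the magazine by one station: swing the sprung lever by its red knob until you feel it run up against its hidden stop, press it firmly there for a moment without forcing it, and let it go back home. Do not touch the rotor or its cutters, and leave the other things on the bench where they are.

Things in the scene. Friction and masses are not known exactly. Their poses are not given: they have to be found in the camera images.
- magazine: Cutter magazine, fixed to the bench: a grey bed 170 (x) by 200 (y) by 35 mm high; origin at the centre of its underside. Under the cover are a rotor with 6 standing cutters and a lever; both turn about one upright axis at x=+25, y=+25 mm in this frame. Yaw varies.
- cover (a joint): Opening angle of the smoked clear dust cover (rad): 0 shut, 1.57 upright, 1.9 its limit. A shell 160 (x) by 164 (y) by 62 mm high, open underneath, walls 4 mm; hinge along the bed's x at y=+90 mm, z=43 mm. It swings up and over to the bed's +y side; a stiff friction hinge holds it wherever it is left (about 2 N at the lip moves it).
- cover_lip (a point): Middle of the outer lower edge of the cover's yellow lip. The lip is 100 (along bed x) by 22 (along bed y) by 4 mm thick, sticks out to the bed's -y side level with the bottom rim, and ends at y=-96 mm of the bed when shut. Shut, its underside is 8 mm above the bed's top face (a slot 8 mm high; bed edge at y=-100 mm).
- cover_hinge (a point): Middle of the cover's hinge line.
- blade: Thin blade tool (loose, 70 g): black rubber handle 95 long by 16 wide by 22 mm high, from x=-95 to x=0, then a steel blade 18 wide by 2.5 mm thick (ferrule to x=7 mm) out to x=+75 mm, its mid-plane 11.5 mm above the underside. Origin on the underside where handle meets blade; x points along the blade.
- blade_grip (a point): Place to grip the handle, 30 mm behind the blade's root, at mid-height.
- blade_tip (a point): Tip of the blade, at mid-thickness.
- mat: Blue mat, fixed, 150 (x) by 250 (y) by 3 mm thick; origin at the centre of its underside. The blade starts on it and must finally lie on it, handle root within 70 mm (x) and 100 mm (y) of its centre.
- lever (a joint): Angle of the sprung advance lever (rad), 0 at home, anticlockwise from above; spring force 1 to 4 N at the knob. Its stop is hidden inside the bed and varies (0.75 to 1.15 rad): it can only be felt, as a sudden rise of force. At home the arm points at -150 degrees of yaw in the bed frame. Flat arm 10 mm wide, top 48 mm above the bench.
- lever_knob (a point): Centre of the top of the lever's red knob: an upright cylinder of 16 mm diameter, from 48 to 85 mm above the bench, 80 mm from the lever's axis.
- rotor (a joint): Angle of the magazine's rotor (rad), anticlockwise from above; starts between 0 and 0.25, and at the stop it has the lever's angle. Black disc of 70 mm diameter, from 50 to 62 mm above the bench, with 6 cutters up to 92 mm. A stiff hinge keeps it where it is left. A dog on the lever pushes the rotor's orange tooth along as the lever swings; when the lever goes back the rotor stays.
- rotor_tooth (a point): Outer end of the orange tooth on the rotor's rim, 50 mm from the axis, 55 mm above the bench.
- rack_clear: Bystander: clear block 92 by 132 mm with standing cutters, 68 mm high.
- rack_black: Bystander: black block 92 by 112 mm with standing cutters, 68 mm high.
- caliper: Bystander: digital caliper 200 mm long (along y), 12 mm high.
- gauge_case: Bystander: closed wooden gauge case 100 by 140 by 41 mm.
- ring_gauge: Bystander: steel ring gauge, 64 mm outside diameter, 22 mm high.
- cleaner: Bystander: white cleaner bottle, 52 mm diameter, 140 mm high.
- mouse: Bystander: black computer mouse 100 by 58 by 34 mm.
Things that resemble listed ones, but are neither listed nor needed, are in the scene too. Several things have the shape of the blade; the one meant has the colours described above.

How it is judged (in metres and radians):
On the way, in this order (a step that is already met when the one before it is completed fails the run):
1. the blade pries the cover up (contact force between blade and cover above 0.3 N and value of joint cover above 0.15 rad), for 0.1 s.
2. the cover stands open and the blade lies released on the mat (value of joint cover above 1.4 rad and x of blade in the frame of mat between -0.07 and 0.07 m and y of blade in the frame of mat between -0.1 and 0.1 m and z of blade in the frame of mat below 0.009 m and angle between blade's own z axis and vertical below 0.15 rad and contact force between the fingers and blade below 0.1 N), for 0.2 s.
3. the lever is pressed against its hidden stop, the rotor advanced with it (contact force between lever_c4 and anything else above 1 N and value of joint lever above 0.65 rad and value of joint rotor above 0.7 rad), for 0.2 s.
At the end, for the whole second after the job is handed in: The rotor stays advanced (over 0.7 rad), the lever is back home (under 0.06 rad), the cover stands open by more than 1.4 rad, and the blade lies flat, released and at rest on the mat (its origin within 70 mm in x and 100 mm in y of the mat's centre) (all of step 2 and value of joint rotor above 0.7 rad and value of joint lever below 0.06 rad and linear speed of blade below 0.02 m/s); the robot touches nothing.
It fails at once if the fingers push the cover (over 2 N) (contact force between the fingers and cover above 2 N).
It fails at once if the rotor or its cutters are touched (over 1 N) by the fingers or the blade (contact force between any of the fingers, blade and rotor above 1 N).
It fails at once if the lever is forced (over 35 N) (contact force between the fingers and lever above 35 N).
It fails at once if the blade is dropped (falls free at over 0.7 m/s) (linear speed of blade above 0.7 m/s and contact force between the fingers and blade below 0.1 N).
It fails at once if a bystander is shifted by more than 30 mm (distance of any of rack_clear, rack_black, caliper, gauge_case, ring_gauge, cleaner, mouse from where it was at the start of the episode above 0.03 m).
It also fails if it takes over 69 s, if anything falls off the work surface, if the arm or the gripper's body presses on something with over 40 N, if the wrist force passes 120 N, or if a joint passes its speed limit or range.

## Working session

There is one attempt and no reset: what is moved stays moved. The work goes in short steps, Python scripts to look and compute and a tool call to move; the robot and the scene stay as the last step left them, time stands still between calls to the robot, and variables do not carry over. Pictures are saved under pics/ and viewed, about 8 in all and at most 12, crops included, and the job is handed in when it is done.

Besides the shell and the picture viewer there is one more tool, called after ">>>" in YAML: its name, and indented under it one key for each argument. drive_tool: Moves the arm, as the interface text tells. Its arguments: {"type":"object","properties":{"steps":{"type":"array"},"force":{"type":"number"}},"required":["steps"]}

```bash
mkdir -p pics; python3 - <<'E'
from station import arm
import cv2,numpy as np
s=arm.read_state(); print(s)
for n in ["top","scene"]:
    p,d=arm.read_camera(n); np.savez(n+".npz",p=p,d=d); cv2.imwrite(f"pics/{n}0.png",p[:,:,::-1]); 
    c=arm.calibration(n); print(n,c)
print(arm.calibration("wrist"))
E
```

```text
{'clock': 0.0, 'joints': array([-7.62867770e+01,  2.83129742e+01,  7.71269043e+01, -8.60314075e-04,
        7.46282004e+01, -5.47260218e+00]), 'qvel': array([ 0.06292512, -0.06656408,  0.06177139, -0.0022869 ,  0.03271622,
        0.02277677]), 'tau': array([-3.51950068e-03, -8.82154298e+01, -3.83870244e+01, -3.49609782e-04,
        1.01387300e-02,  1.12847749e-05]), 'tool_pos': array([ 205.30063283, -589.94298936,  230.72232223]), 'ee_rot': array([-1.79994333e+02,  6.78477248e-02, -7.08139429e+01]), 'wrist_force': array([0.29591413, 0.63272331, 0.56935507]), 'torque': array([-0.01524319, -0.04004301,  0.00169137]), 'width': 1.0001800094369426}
top {'intrinsics': array([[474.30390586,   0.        , 252.52200789],
       [  0.        , 474.30390586, 189.02023166],
       [  0.        ,   0.        ,   1.        ]]), 'position': array([ 414.06123565,  -16.51716235, 1614.42936817]), 'rotation': array([  4.89370002,  -0.12763286, -90.43419158])}
scene {'intrinsics': array([[464.12903147,   0.        , 253.89205889],
       [  0.        , 464.12903147, 190.06521206],
       [  0.        ,   0.        ,   1.        ]]), 'position': array([1070.33400517, -694.56499971, 1123.26823414]), 'rotation': array([39.70894785,  0.70801513, 37.49173169])}
{'intrinsics': array([[318.02722622,   0.        , 258.1134846 ],
       [  0.        , 318.02722622, 186.67052856],
       [  0.        ,   0.        ,   1.        ]]), 'hand_eye': array([[ 9.99999117e-01,  9.75143468e-04,  9.02952124e-04,
         1.91438447e-01],
       [ 1.17669798e-03, -9.65471825e-01, -2.60504837e-01,
        -6.69023295e+01],
       [ 6.17745245e-04,  2.60505670e-01, -9.65472120e-01,
        -1.41879658e+02],
       [ 0.00000000e+00,  0.00000000e+00,  0.00000000e+00,
         1.00000000e+00]])}
```

View pics/top0.png

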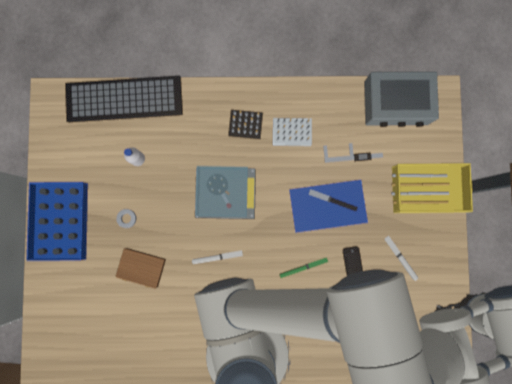

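View pics/scene0.png

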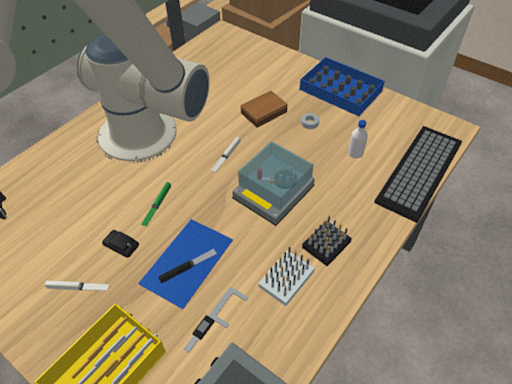

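The top view shows the magazine at (225,193) with its yellow lip at (251,193) on the right (world -y) side. The blue mat is at (328,206), with the black-handled blade on it, tip to the left at (311,193). The scene view agrees: it shows the red knob under the cover at (260,173) and the black-handled blade at (188,265).

```bash
cat > h.py <<'E'
import numpy as np,cv2
from scipy.spatial.transform import Rotation as Ro
from station import arm
def cam(n,st=None):
    c=arm.calibration(n);K=c['intrinsics']
    if n=='wrist':
        H=c['hand_eye'];Rt=Ro.from_euler('xyz',st['ee_rot'],degrees=True).as_matrix()
        return K,Rt@H[:3,:3],Rt@H[:3,3]+st['tool_pos']
    return K,Ro.from_euler('xyz',c['rotation'],degrees=True).as_matrix(),c['position']
def ray(C,uv,z):
    K,R,p=C;uv=np.atleast_2d(np.asarray(uv,float))
    d=np.c_[(uv[:,0]-K[0,2])/K[0,0],-(uv[:,1]-K[1,2])/K[1,1],-np.ones(len(uv))]@R.T
    return p+d*((z-p[2])/d[:,2])[:,None]
def proj(C,P):
    K,R,p=C;q=(np.atleast_2d(P)-p)@R
    return np.c_[K[0,2]+K[0,0]*q[:,0]/-q[:,2],K[1,2]-K[1,1]*q[:,1]/-q[:,2]]
def blob(m,k=0):
    n,l,s,c=cv2.connectedComponentsWithStats(m.astype(np.uint8))
    i=1+np.argsort(-s[1:,4])[k];return l==i
def rect(m,C,z):
    v,u=np.nonzero(m);P=ray(C,np.c_[u,v],z)[:,:2].astype(np.float32)
    r=cv2.minAreaRect(P);c=P.mean(0)
    w=np.linalg.svd(P-c,full_matrices=False)[2][0]
    return c,r[0],r[1],np.degrees(np.arctan2(w[1],w[0]))
E
python3 - <<'E'
from h import *
B={'top':dict(mag=(185,265,155,230),mat=(280,375,170,240)),'scene':dict(mag=(225,325,135,225),mat=(135,240,215,310))}
for n in ['top','scene']:
    p=np.load(n+'.npz')['p'];C=cam(n);h=cv2.cvtColor(p,cv2.COLOR_RGB2HSV);H,S,V=[h[...,i].astype(int) for i in range(3)]
    def w(b):
        m=np.zeros(H.shape,bool);m[b[2]:b[3],b[0]:b[1]]=1;return m
    lip=blob((H>20)&(H<35)&(S>120)&w(B[n]['mag']))
    print(n,'lip',rect(lip,C,47),lip.sum())
    mm=w(B[n]['mat'])
    mat=(H>105)&(H<128)&(S>120)&mm; print('mat',rect(blob(mat),C,3))
    hull=np.zeros(H.shape,np.uint8);ct=np.argwhere(blob(mat))[:,::-1].astype(np.int32);cv2.fillConvexPoly(hull,cv2.convexHull(ct),1)
    hd=blob((V<70)&(S<140)&(hull>0)); print('handle',rect(hd,C,25),hd.sum())
    bl=blob((V>90)&(S<80)&(hull>0)); print('steel',rect(bl,C,16),bl.sum())
    red=(((H<8)|(H>170))&(S>90)&w(B[n]['mag']));r=blob(red);print('red',rect(r,C,80),r.sum())
E
```

```text
top lip (array([538.6708  , -13.555855], dtype=float32), (536.8161010742188, -14.23099422454834), (16.613740921020508, 89.76856994628906), np.float32(178.14896)) 155
mat (array([ 491.10272, -276.84973], dtype=float32), (493.5586242675781, -277.49847412109375), (142.44247436523438, 243.3232879638672), np.float32(98.754745))
handle (array([ 498.2618 , -324.00018], dtype=float32), (498.1040344238281, -323.94049072265625), (91.89459228515625, 11.339277267456055), np.float32(-110.699295)) 93
steel (array([ 528.81964, -245.36937], dtype=float32), (528.5673828125, -246.66482543945312), (74.74235534667969, 20.923931121826172), np.float32(69.29507)) 130Traceback (most recent call last):
  File "<stdin>", line 14, in <module>
  File "h.py", line 19, in blob
    i=1+np.argsort(-s[1:,4])[k];return l==i
        ~~~~~~~~~~~~~~~~~~~~^^^
IndexError: index 0 is out of bounds for axis 0 with size 0
```

```bash
cat >> h.py <<'E'
def shift(P,yaw,s=None):
    s=s or arm.read_state();R=Ro.from_euler('xyz',s['ee_rot'],degrees=True).as_matrix()
    d=R.T@(np.asarray(P,float)-s['tool_pos']);t=-(((yaw-s['ee_rot'][2])+180)%360-180)
    return np.round(d/1000,4),round(float(np.radians(t)),4)
E
python3 -c "
from h import *
print(shift([504,-308,160],-20.7))"
```

```text
(array([-0.1681, -0.3748,  0.071 ]), -0.8747)
```

>>> drive_tool:
  steps:
    - [0.06, [-0.04, -0.09, 0], -0.2]
    - [0.06, [-0.08, -0.18, 0], -0.4]
    - [0.06, [-0.12, -0.27, 0.03], -0.6]
    - [0.06, [-0.15, -0.33, 0.06], -0.8]
    - [0.06, [-0.168, -0.375, 0.071], -0.875]
    - [0.06, [-0.168, -0.375, 0.071], -0.875]
    - [0.06, [-0.168, -0.375, 0.071], -0.875]
    - [0.06, [-0.168, -0.375, 0.071], -0.875]
    - [0.06, [-0.168, -0.375, 0.071], -0.875]
    - [0.06, [-0.168, -0.375, 0.071], -0.875]

```text
clock: 1.35
tool_pos: [503.7, -308.9, 160.2]
ee_rot: [-180.0, 0.0, -20.8]
wrist_force: [0.1, 0.2, 0.3]
width: 0.705
```

```bash
python3 - <<'E'
from h import *
s=arm.read_state();print(s['tool_pos'],s['ee_rot'],s['width'],s['clock'])
p,d=arm.read_camera('wrist');C=cam('wrist',s);np.savez('w1.npz',p=p,d=d)
cv2.imwrite('pics/w1.png',p[...,::-1])
h=cv2.cvtColor(p,cv2.COLOR_RGB2HSV);H,S,V=[h[...,i].astype(int) for i in range(3)]
print('proj grip,tip,tcp',proj(C,[[504,-308,25],[541.5,-209,14.5],s['tool_pos']]))
hull=np.zeros(H.shape,np.uint8);ct=np.argwhere(blob((H>105)&(H<128)&(S>120)))[:,::-1].astype(np.int32);cv2.fillConvexPoly(hull,cv2.convexHull(ct),1)
for nm,m,z in [('handle',(V<60)&(S<150)&(hull>0),25),('steel',(V>90)&(S<80)&(hull>0),15.7)]:
    b=blob(m);print(nm,rect(b,C,z),b.sum())
E
```

```text
[ 503.66832716 -308.88806177  160.23908303] [-1.79960134e+02  1.96226288e-02 -2.07525903e+01] 0.7047297296172512 1.35
proj grip,tip,tcp [[257.30371173 176.83725758]
 [257.10378133  51.31860988]
 [256.29915451 242.68522044]]
handle (array([ 502.06427, -325.04346], dtype=float32), (501.7122802734375, -326.7823486328125), (92.01569366455078, 13.291620254516602), np.float32(-110.86601)) 1458
steel (array([ 532.84283, -244.99298], dtype=float32), (532.1778564453125, -246.19488525390625), (68.57891082763672, 17.925464630126953), np.float32(-110.84322)) 1661
```

View pics/w1.png

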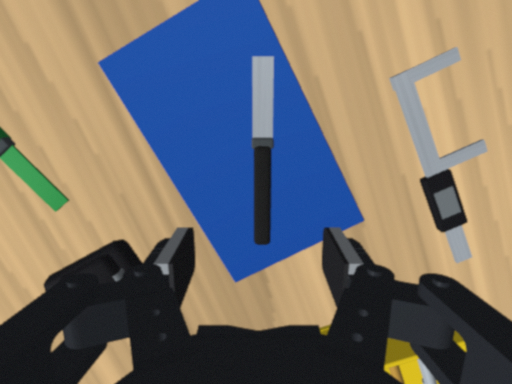

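The wrist view shows the blade centred under the gripper, with the handle around (262,195) and the tip at (262,57). The fix is about 4 mm, and nothing stands near the fingers.

>>> drive_tool:
  steps:
    - [0.06, [0.0044, 0.001, 0.06], 0]
    - [0.06, [0.0044, 0.001, 0.11], 0]
    - [0.06, [0.0044, 0.001, 0.14], 0]
    - [0.06, [0.0044, 0.001, 0.154], 0]
    - [0.06, [0.0044, 0.001, 0.154], 0]
    - [0.06, [0.0044, 0.001, 0.154], 0]
    - [0.03, [0.0044, 0.001, 0.154], 0]
    - [0.0, [0.0044, 0.001, 0.154], 0]
    - [0.0, [0.0044, 0.001, 0.154], 0]
    - [0.0, [0.0044, 0.001, 0.154], 0]
    - [0.0, [0.0044, 0.001, 0.154], 0]
    - [0.0, [0.0044, 0.001, 0.154], 0]
  force: 100

```text
clock: 2.9
tool_pos: [507.7, -311.5, 7.1]
ee_rot: [-180.0, -0.0, -20.8]
wrist_force: [-1.8, 1.5, 13.0]
width: 0.158
```

```bash
python3 - <<'E'
from h import *
s=arm.read_state();print(s['tool_pos'],s['ee_rot'],s['width'],s['wrist_force'],s['joints'])
E
```

```text
[ 507.67280835 -311.45016284    7.12097564] [-1.79975431e+02 -3.36219792e-02 -2.07605616e+01] 0.158147433920281 [-1.83934602  1.47204171 13.01876121] [-3.72903629e+01  4.24490858e+01  9.23583334e+01  4.67014201e-02
  4.51673481e+01 -1.65627276e+01]
```

>>> drive_tool:
  steps:
    - [0.0, [0, 0, -0.02], 0]
    - [0.0, [0, 0, -0.05], 0]
    - [0.0, [0, 0, -0.1], 0]
    - [0.0, [0, 0, -0.14], -0.1]
    - [0.0, [0, -0.03, -0.15], -0.2]
    - [0.0, [-0.01, -0.08, -0.153], -0.328]
    - [0.0, [-0.02, -0.122, -0.153], -0.328]
    - [0.0, [-0.02, -0.122, -0.153], -0.328]
    - [0.0, [-0.02, -0.122, -0.153], -0.328]
    - [0.0, [-0.02, -0.122, -0.153], -0.328]

```text
clock: 4.15
tool_pos: [532.0, -191.2, 160.1]
ee_rot: [-180.0, -0.0, -2.0]
wrist_force: [0.1, -0.1, -1.1]
width: 0.158
```

```bash
python3 - <<'E'
from h import *
s=arm.read_state();print(s['tool_pos'],s['ee_rot'],s['width'],s['clock'],s['wrist_force'])
p,d=arm.read_camera('wrist');C=cam('wrist',s);np.savez('w2.npz',p=p,d=d)
cv2.imwrite('pics/w2.png',p[...,::-1])
h=cv2.cvtColor(p,cv2.COLOR_RGB2HSV);H,S,V=[h[...,i].astype(int) for i in range(3)]
up=np.arange(384)[:,None]<260
lip=blob((H>20)&(H<35)&(S>120)&up);print('lip',rect(lip,C,47),lip.sum())
v,u=np.nonzero(lip);P=ray(C,np.c_[u,v],47);print(P[:,:2].min(0),P[:,:2].max(0),u.min(),u.max(),v.min(),v.max())
st=blob((V>90)&(S<60)&up&(abs(np.arange(512)[None]-258)<40));v,u=np.nonzero(st);print('steel px',u.min(),u.max(),v.min(),v.max(), 'depth',d[st][d[st]>0].min() if st.any() else 0)
E
```

```text
[ 532.02901509 -191.17907587  160.13522634] [-1.79995904e+02 -4.05777067e-02 -2.02255950e+00] 0.15843829027388742 4.15 [ 0.10228741 -0.10883002 -1.06796942]Traceback (most recent call last):
  File "<stdin>", line 7, in <module>
  File "h.py", line 19, in blob
    i=1+np.argsort(-s[1:,4])[k];return l==i
        ~~~~~~~~~~~~~~~~~~~~^^^
IndexError: index 0 is out of bounds for axis 0 with size 0
```

View pics/w2.png

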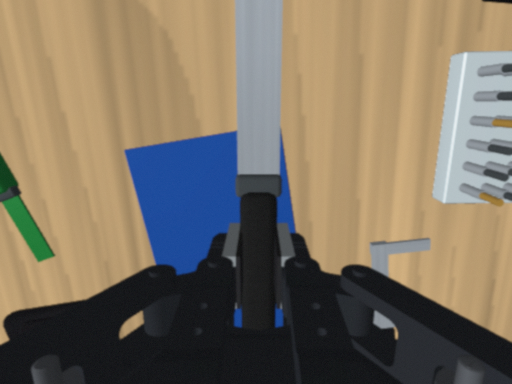

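The blade is held straight in the jaws (ferrule at (258,185)) and its tip is off the top of the frame. The lip isn't in view yet, so I'll move forward and up.

>>> drive_tool:
  steps:
    - [0.0, [0, -0.03, -0.03], 0]
    - [0.0, [0, -0.06, -0.06], 0]
    - [0.0, [0, -0.09, -0.08], 0]
    - [0.0, [0, -0.09, -0.08], 0]
    - [0.0, [0, -0.09, -0.08], 0]

```text
clock: 4.82
tool_pos: [535.0, -102.0, 239.7]
ee_rot: [180.0, -0.0, -2.1]
wrist_force: [0.1, -1.1, -0.9]
width: 0.16
```

```bash
python3 - <<'E'
from h import *
z=np.load('w2.npz');p,d=z['p'],z['d'];K=arm.calibration('wrist')['intrinsics'];He=arm.calibration('wrist')['hand_eye']
h=cv2.cvtColor(p,cv2.COLOR_RGB2HSV)
for v in [5,50,100,150,205,240,270]:
    r=[]
    for u in [245,258,272]:
        q=d[v,u];x=np.array([(u-K[0,2])/K[0,0]*q,-(v-K[1,2])/K[1,1]*q,-q,1]);r.append(np.round((He@x)[:3],1))
    print(v,*r)
s=arm.read_state();print(s['tool_pos'],s['ee_rot'])
p,d=arm.read_camera('wrist');C=cam('wrist',s);np.savez('w3.npz',p=p,d=d)
cv2.imwrite('pics/w3.png',p[...,::-1])
h=cv2.cvtColor(p,cv2.COLOR_RGB2HSV);H,S,V=[h[...,i].astype(int) for i in range(3)]
up=np.arange(384)[:,None]<260
m=(H>20)&(H<35)&(S>120)&up;print(m.sum());v,u=np.nonzero(m);P=ray(C,np.c_[u,v],47)
print(rect(m,C,47),u.min(),u.max(),v.min(),v.max())
E
```

```text
5 [  -3.8 -100.8   -8.9] [   1.1 -101.2   -7.2] [   6.4 -101.    -8.1]
50 [ -4.  -85.2  -8.6] [  1.1 -85.2  -8.2] [  6.6 -85.2  -8.3]
100 [ -4.2 -66.4  -8.8] [  1.1 -66.4  -7.8] [  6.8 -66.4  -8.1]
150 [ -4.5 -45.9  -7.3] [  1.1 -45.9  -7.5] [  7.  -46.   -8.2]
205 [ -4.4 -24.3 -16.3] [  1.  -24.5 -17. ] [  6.9 -24.2 -16. ]
240 [ -4.6  -8.3 -15.7] [  1.   -8.5 -16.3] [  7.   -8.4 -16. ]
270 [ -4.7   5.5 -16.8] [  1.   6. -16.] [  7.1   5.1 -17.6]
[ 534.96997521 -102.02326996  239.66072203] [ 1.79997836e+02 -1.53916849e-02 -2.05719265e+00]
1264
(array([539.9428  , -14.519499], dtype=float32), (539.4175415039062, -14.438374519348145), (21.778827667236328, 99.88230895996094), np.float32(178.37581)) 208 308 67 90
```

View pics/w3.png

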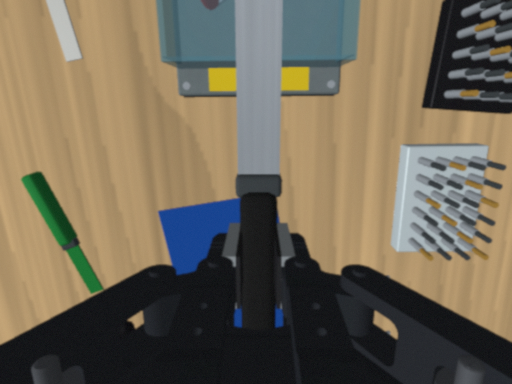

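The wrist view shows the lip's two visible halves at (222,79) and (295,79), with the blade in line between them. The lip centre comes out at (539.5,-14.5) and the bed yaw at about -1.7°. Next I'll back off and go down to slot height.

>>> drive_tool:
  steps:
    - [0.0, [0.001, 0.04, 0.03], 0]
    - [0.0, [0.001, 0.061, 0.08], 0]
    - [0.0, [0.001, 0.061, 0.13], 0]
    - [0.0, [0.001, 0.061, 0.17], 0]
    - [0.0, [0.001, 0.061, 0.2], 0]
    - [0.0, [0.001, 0.061, 0.208], 0]
    - [0.0, [0.001, 0.061, 0.208], 0]
    - [0.0, [0.001, 0.061, 0.208], 0]
    - [0.0, [0.001, 0.061, 0.208], 0]

```text
clock: 6.0
tool_pos: [534.1, -163.4, 32.4]
ee_rot: [180.0, -0.1, -2.1]
wrist_force: [-0.0, 0.4, -0.7]
width: 0.16
```

```bash
python3 - <<'E'
from h import *
s=arm.read_state();print(s['tool_pos'],s['ee_rot'],s['wrist_force'])
p,d=arm.read_camera('wrist');C=cam('wrist',s);np.savez('w4.npz',p=p,d=d)
h=cv2.cvtColor(p,cv2.COLOR_RGB2HSV);H,S,V=[h[...,i].astype(int) for i in range(3)]
m=(H>20)&(H<35)&(S>120)&(np.arange(384)[:,None]<150);print(m.sum());v,u=np.nonzero(m);print(u.min(),u.max(),v.min(),v.max()) if m.any() else 0
p2,d2=arm.read_camera('scene');C2=cam('scene');np.savez('s4.npz',p=p2,d=d2)
o=cv2.resize(p2[120:270,170:370],None,fx=4,fy=4,interpolation=cv2.INTER_CUBIC);cv2.imwrite('pics/s4.png',o[...,::-1])
t=s['tool_pos'];tip=t+[104*.0314,104,7.2];print('tip expected px crop',(proj(C2,tip)-[170,120])*4)
E
```

```text
[ 534.11887387 -163.37711293   32.40566805] [ 1.79973387e+02 -7.46029453e-02 -2.08318391e+00] [-0.02734791  0.38750159 -0.69304163]
0
tip expected px crop [[304.42754826 355.59260252]]
```

View pics/s4.png

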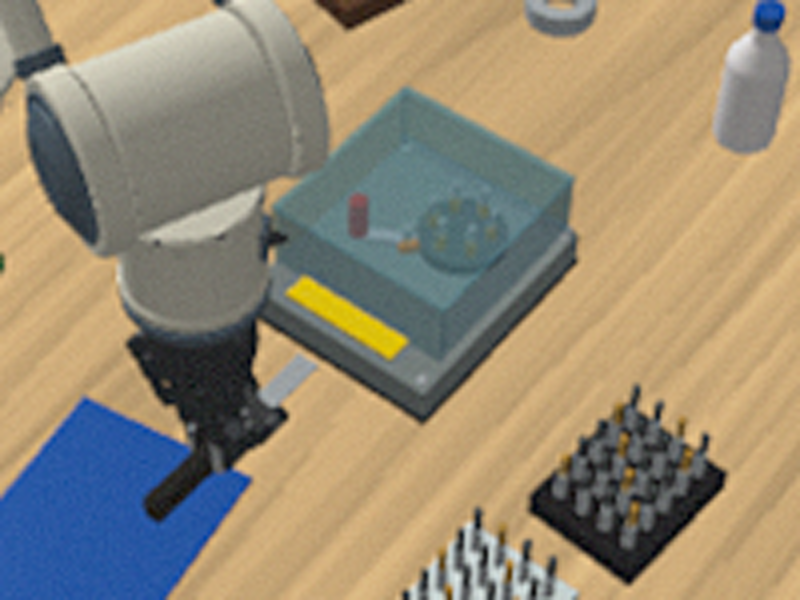

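The crop shows the blade tip at (312,362), within a few pixels of the expected (304,356), lined up with the lip's slot at (345,318). Next I'll insert.

>>> drive_tool:
  steps:
    - [0.0, [0, -0.012, 0.0005], 0.005]
    - [0.0, [0, -0.024, 0.0005], 0.005]
    - [0.0, [0, -0.034, 0.0005], 0.005]
    - [0.0, [0, -0.042, 0.0005], 0.005]
    - [0.0, [0, -0.046, 0.0005], 0.005]
    - [0.0, [0, -0.046, 0.0005], 0.005]

```text
clock: 6.85
tool_pos: [535.6, -117.0, 31.6]
ee_rot: [180.0, -0.0, -2.3]
wrist_force: [0.0, 0.4, -0.5]
width: 0.162
```

```bash
python3 - <<'E'
from h import *
import numpy as np
s=arm.read_state();print(s['tool_pos'],s['ee_rot'],s['wrist_force'])
for th in range(0,106,7):
    t=np.radians(th);print(th,np.round([-175*(np.cos(t)-1)/1000,-(175*np.sin(t))/1000],4))
E
```

```text
[ 535.62035388 -117.04980611   31.58277882] [ 1.79984591e+02 -4.57281945e-02 -2.34287587e+00] [ 0.02174406  0.40357972 -0.52994226]
0 [-0. -0.]
7 [ 0.0013 -0.0213]
14 [ 0.0052 -0.0423]
21 [ 0.0116 -0.0627]
28 [ 0.0205 -0.0822]
35 [ 0.0316 -0.1004]
42 [ 0.0449 -0.1171]
49 [ 0.0602 -0.1321]
56 [ 0.0771 -0.1451]
63 [ 0.0956 -0.1559]
70 [ 0.1151 -0.1644]
77 [ 0.1356 -0.1705]
84 [ 0.1567 -0.174 ]
91 [ 0.1781 -0.175 ]
98 [ 0.1994 -0.1733]
105 [ 0.2203 -0.169 ]
```

>>> drive_tool:
  steps:
    - [0.0, [0, 0, -0.004], -0.009]
    - [0.0, [0, -0.0005, -0.012], -0.009]
    - [0.0, [0, -0.001, -0.02], -0.009]
    - [0.0, [0, -0.002, -0.028], -0.009]
    - [0.0, [0, -0.004, -0.036], -0.009]
    - [0.0, [0, -0.005, -0.045], -0.009]
    - [0.0, [0, -0.005, -0.045], -0.009]

```text
clock: 7.72
tool_pos: [536.2, -112.0, 77.4]
ee_rot: [180.0, -0.1, -1.8]
wrist_force: [0.4, -0.4, -1.5]
width: 0.16
```

```bash
python3 - <<'E'
from h import *
s=arm.read_state();print(s['tool_pos'],s['ee_rot'],s['wrist_force'],s['torque'])
p,d=arm.read_camera('wrist');C=cam('wrist',s)
p2,d2=arm.read_camera('scene')
a=cv2.resize(p2[120:270,170:370],(533,400),interpolation=cv2.INTER_CUBIC);b=cv2.resize(p,(267,200));b=np.vstack([b,b*0])
cv2.imwrite('pics/s5.png',np.hstack([a,b])[...,::-1])
K=arm.calibration('wrist')['intrinsics'];He=arm.calibration('wrist')['hand_eye']
for v in [20,60,100,150,205,240]:
    u=258;q=d[v,u];print(v,np.round((He@[(u-K[0,2])/K[0,0]*q,-(v-K[1,2])/K[1,1]*q,-q,1])[:3],1))
E
```

```text
[ 536.16792378 -111.96695958   77.36169778] [ 1.79971044e+02 -1.11985167e-01 -1.81746720e+00] [ 0.35468077 -0.40788261 -1.53205964] [ 0.02519478 -0.0453205   0.02650469]
20 [  1.1 -94.5 -14.4]
60 [  1.1 -81.8  -6.5]
100 [  1.1 -66.4  -7.6]
150 [  1.1 -45.8  -6.9]
205 [  1.  -24.6 -17.1]
240 [  1.   -8.6 -16.4]
```

View pics/s5.png

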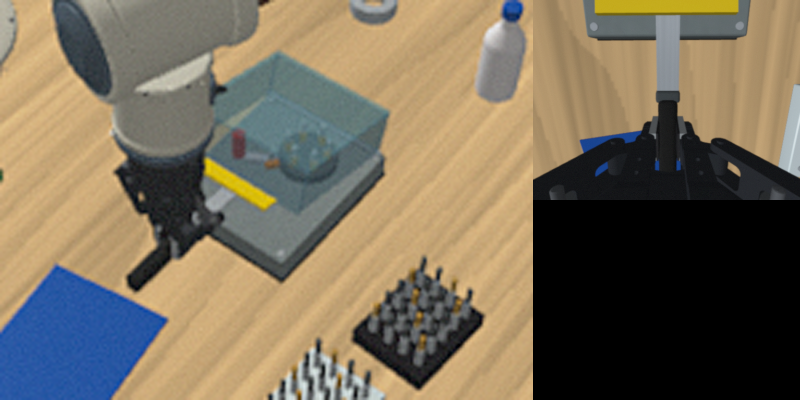

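The scene crop shows the cover raised with the blade under the yellow lip at (240,183). The wrist inset agrees. I'll continue along the arc.

>>> drive_tool:
  steps:
    - [0.0, [0, -0.0053, -0.0174], 0]
    - [0.0, [0, -0.0111, -0.0315], 0]
    - [0.0, [0, -0.0181, -0.045], 0]
    - [0.0, [0, -0.0263, -0.0579], 0]
    - [0.0, [0, -0.0356, -0.07], 0]
    - [0.0, [0, -0.046, -0.0812], 0]
    - [0.0, [0, -0.0572, -0.0916], 0]
    - [0.0, [0, -0.0693, -0.1009], 0]
    - [0.0, [0, -0.0822, -0.1091], 0]
    - [0.0, [0, -0.0822, -0.1091], 0]

```text
clock: 9.07
tool_pos: [538.8, -28.8, 186.4]
ee_rot: [180.0, -0.1, -1.8]
wrist_force: [-0.0, -0.0, -1.4]
width: 0.16
```

```bash
cat > lip.py <<'E'
from h import *
p,d=arm.read_camera('scene');C=cam('scene');K,R,c=C
h=cv2.cvtColor(p,cv2.COLOR_RGB2HSV);H,S,V=[h[...,i].astype(int) for i in range(3)]
m=(H>20)&(H<35)&(S>120);m[:, :150]=0;m[260:]=0;m=blob(m)&(d>0)
v,u=np.nonzero(m);q=d[m];P=c+np.c_[(u-K[0,2])/K[0,0]*q,-(v-K[1,2])/K[1,1]*q,-q]@R.T
print('lip px',m.sum(),u.mean(),v.mean(),'centre',np.median(P,0));f=np.median(P,0)-[545,160.4,43];print('theta',np.degrees(np.arctan2(f[2],-f[1])),'r',np.hypot(f[1],f[2]))
cv2.imwrite('pics/lip_%d.png'%(arm.read_state()['clock']*100),cv2.resize(p[60:260,150:400],(750,600))[...,::-1])
E
python3 lip.py
```

```text
lip px 69 277.7536231884058 146.1159420289855 centre [552.15125875  71.68898661 202.31599383]
theta 60.88987778147734 r 182.34919738625254
```

>>> drive_tool:
  steps:
    - [0.0, [0, -0.0135, -0.007], 0]
    - [0.0, [0, -0.0276, -0.0128], 0]
    - [0.0, [0, -0.0422, -0.0174], 0]
    - [0.0, [0, -0.0571, -0.0207], 0]
    - [0.0, [0, -0.0722, -0.0227], 0]
    - [0.0, [0, -0.0875, -0.0234], 0]
    - [0.0, [0, -0.1, -0.0227], 0]
    - [0.0, [0, -0.112, -0.021], 0]
    - [0.0, [0, -0.12, -0.02], 0]
    - [0.0, [0, -0.12, -0.02], 0]

```text
clock: 10.38
tool_pos: [542.2, 91.1, 205.7]
ee_rot: [180.0, -0.1, -1.7]
wrist_force: [-0.2, -1.1, -0.5]
width: 0.161
```

```bash
python3 lip.py
```

```text
lip px 146 305.6095890410959 120.03424657534246 centre [564.27594094 195.84148165 215.11432173]
theta 101.63560764696965 r 175.7254630550055
```

The cover stands at about 100°. Next I'll pull the blade straight back and lay it on the mat.

>>> drive_tool:
  steps:
    - [0.0, [0, 0.03, 0], 0]
    - [0.0, [0, 0.07, 0], 0]
    - [0.0, [0, 0.12, 0], 0]
    - [0.0, [-0.006, 0.17, 0], 0]
    - [0.0, [-0.012, 0.22, 0.01], 0]
    - [0.0, [-0.02, 0.27, 0.03], 0]
    - [0.0, [-0.028, 0.32, 0.06], 0]
    - [0.0, [-0.033, 0.37, 0.1], 0]
    - [0.0, [-0.033, 0.4, 0.14], 0]
    - [0.0, [-0.033, 0.4, 0.165], 0]
    - [0.0, [-0.033, 0.4, 0.18], 0]
    - [0.0, [-0.033, 0.4, 0.185], 0]
    - [0.0, [-0.033, 0.4, 0.185], 0]
    - [0.0, [-0.033, 0.4, 0.185], 0]

```text
clock: 12.18
tool_pos: [497.8, -308.3, 21.8]
ee_rot: [179.9, -0.2, -1.7]
wrist_force: [0.4, -0.4, -1.0]
width: 0.159
```

>>> drive_tool:
  steps:
    - [0.0, [0, 0, 0.006], 0]
    - [0.0, [0, 0, 0.01], 0]
    - [0.0, [0, 0, 0.0125], 0]
    - [0.0, [0, 0, 0.0142], 0]
    - [0.0, [0, 0, 0.0145], 0]
    - [0.0, [0, 0, 0.0145], 0]

```text
clock: 12.92
tool_pos: [497.9, -308.3, 7.4]
ee_rot: [179.9, -0.2, -1.7]
wrist_force: [-0.3, -0.6, -1.1]
width: 0.157
```

>>> drive_tool:
  steps:
    - [0.0, [0, 0, 0.0006], 0]
    - [0.0, [0, 0, 0.0012], 0]
    - [0.0, [0, 0, 0.0012], 0]

```text
clock: 13.3
tool_pos: [498.0, -308.4, 7.1]
ee_rot: [179.9, -0.2, -1.7]
wrist_force: [-5.0, 2.7, 17.0]
width: 0.159
```

Contact with the mat, so I'll release and rise.

>>> drive_tool:
  steps:
    - [0.01, [0, 0, -0.0003], 0]
    - [0.025, [0, 0, -0.0003], 0]
    - [0.04, [0, 0, -0.0003], 0]
    - [0.05, [0, 0, -0.0003], 0]
    - [0.05, [0, 0, -0.0003], 0]
    - [0.05, [0, 0, -0.02], 0]
    - [0.05, [0, 0, -0.05], 0]
    - [0.05, [0, 0, -0.1], 0]
    - [0.05, [0, 0, -0.15], 0]
    - [0.05, [0, 0, -0.15], 0]

```text
clock: 14.55
tool_pos: [499.1, -309.3, 160.9]
ee_rot: [179.7, -0.5, -1.7]
wrist_force: [-0.4, 0.4, 0.0]
width: 0.586
```

```bash
python3 - <<'E'
from h import *
s=arm.read_state();print(s['tool_pos'],s['width'],s['clock'])
p,d=arm.read_camera('wrist');C=cam('wrist',s)
h=cv2.cvtColor(p,cv2.COLOR_RGB2HSV);H,S,V=[h[...,i].astype(int) for i in range(3)]
mat=blob((H>105)&(H<128)&(S>120));print('mat',rect(mat,C,3))
hull=np.zeros(H.shape,np.uint8);cv2.fillConvexPoly(hull,cv2.convexHull(np.argwhere(mat)[:,::-1].astype(np.int32)),1)
for nm,m,z in [('handle',(V<60)&(S<150)&(hull>0),25),('steel',(V>90)&(S<80)&(hull>0),15.7)]:
    b=blob(m);print(nm,rect(b,C,z),b.sum(),np.median(d[b]))
p2,d2=arm.read_camera('scene');C2=cam('scene');np.savez('s6.npz',p=p2,d=d2)
h=cv2.cvtColor(p2,cv2.COLOR_RGB2HSV);H,S,V=[h[...,i].astype(int) for i in range(3)]
m=((H<8)|(H>172))&(S>110);m[:,:225]=0;m[:,325:]=0;m[:130]=0;m[230:]=0;m=blob(m);v,u=np.nonzero(m);print('red px',m.sum(),u.min(),u.max(),v.min(),v.max())
b0=np.array([539.5,-14.5]);ex=np.array([.9995,-.0314]);ey=np.array([.0314,.9995])
k=b0+ex*-44.3+ey*(85-15);print('knob expected',k,proj(C2,[[*k,85],[*k,48]]))
print('knob top from px (u mean, v min+3)',ray(C2,[u.mean(),v.min()+2.5],85))
a=cv2.resize(p2[90:290,150:350],(600,600),interpolation=cv2.INTER_CUBIC);cv2.imwrite('pics/s6.png',a[...,::-1])
E
```

```text
[ 499.1067005  -309.29889166  160.89902464] 0.5861478630548586 14.55
mat (array([ 493.4167 , -265.51422], dtype=float32), (496.46014404296875, -278.7432861328125), (147.54298400878906, 247.1791229248047), np.float32(-79.99213))
handle (array([ 498.6993, -323.0206], dtype=float32), (498.53424072265625, -325.2558898925781), (91.96895599365234, 13.979436874389648), np.float32(-92.14165)) 1439 289.4906
steel (array([ 501.54364, -237.91512], dtype=float32), (501.69561767578125, -240.21383666992188), (70.1729507446289, 17.49332618713379), np.float32(-92.44004)) 1699 275.75873
red px 43 257 261 168 178
knob expected [497.42015  56.85602] [[259.05718863 168.99752105]
 [259.10275204 177.08405905]]
knob top from px (u mean, v min+3) [[501.6422402  52.3788829  85.       ]]
```

View pics/s6.png

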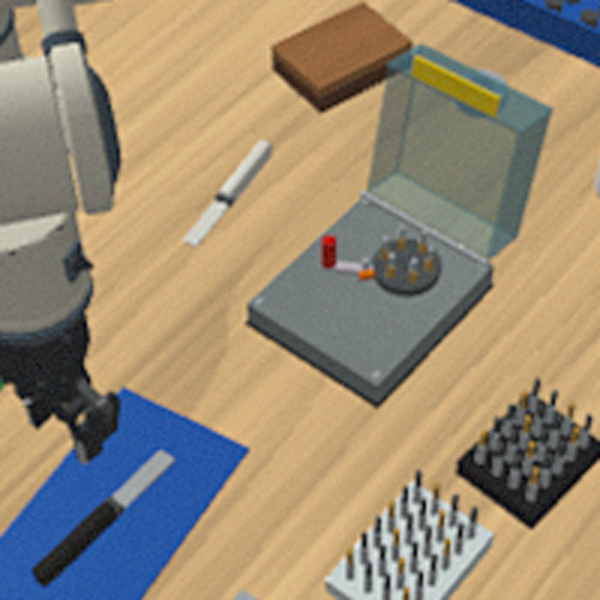

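The view shows the cover standing open, with its lip at (455,85). The red knob is at (329,251) in the open, the rotor is untouched, and the blade lies on the mat at (105,515). Next I'll hover over the knob.

>>> drive_tool:
  steps:
    - [0.05, [0, -0.06, 0], 0.15]
    - [0.05, [-0.005, -0.12, 0], 0.3]
    - [0.05, [-0.01, -0.18, 0], 0.45]
    - [0.05, [-0.015, -0.24, 0], 0.6]
    - [0.05, [-0.015, -0.3, 0], 0.75]
    - [0.05, [-0.015, -0.35, 0], 0.9]
    - [0.05, [-0.015, -0.365, 0], 1.05]
    - [0.05, [-0.015, -0.365, 0], 1.05]
    - [0.05, [-0.015, -0.365, 0], 1.05]
    - [0.05, [-0.015, -0.365, 0], 1.05]

```text
clock: 15.9
tool_pos: [493.4, 56.3, 156.2]
ee_rot: [-179.9, -0.2, -61.8]
wrist_force: [0.2, 0.2, -0.3]
width: 0.585
```

```bash
python3 - <<'E'
from h import *
s=arm.read_state();print(s['tool_pos'],s['ee_rot'],s['clock'],s['joints'],s['wrist_force'])
p,d=arm.read_camera('wrist');C=cam('wrist',s)
cv2.imwrite('pics/w7.png',p[...,::-1])
h=cv2.cvtColor(p,cv2.COLOR_RGB2HSV);H,S,V=[h[...,i].astype(int) for i in range(3)]
m=blob(((H<8)|(H>172))&(S>110));v,u=np.nonzero(m);print('red',m.sum(),u.min(),u.max(),v.min(),v.max(),'d',np.percentile(d[m],[5,50,95]))
t=m&(d<np.percentile(d[m],5)+6);v,u=np.nonzero(t);print('top',t.sum(),ray(C,[u.mean(),v.mean()],85))
print('proj knob top/axis',proj(C,[[497.4,56.9,85],[567.9,94.6,62]]))
E
```

```text
[493.37857704  56.33848886 156.19191231] [-179.89998192   -0.1930862   -61.84847536] 15.9 [ -0.29584804  23.56465422 100.30988327  -0.14740721  55.94563187
  61.63481215] [ 0.19773124  0.17787685 -0.32667687]
red 537 249 270 174 204 d [221.21876526 223.78594971 246.87884521]
top 388 [[498.34967819  57.24867811  85.        ]]
proj knob top/axis [[259.5536231  194.54554872]
 [259.35436985  76.24825905]]
```

View pics/w7.png

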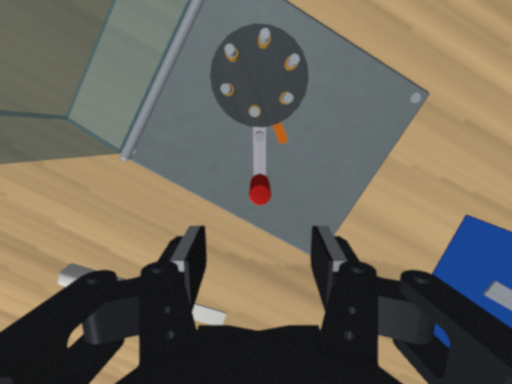

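The wrist view shows the knob at (260,189) between the open fingers. The lever arm runs straight up to the rotor at (258,75), and the orange tooth is just on the push side at (281,133). Next I'll go down astride the knob.

>>> drive_tool:
  steps:
    - [0.05, [0.0015, -0.0005, 0.04], 0]
    - [0.05, [0.0015, -0.0005, 0.075], 0]
    - [0.05, [0.0015, -0.0005, 0.095], 0]
    - [0.05, [0.0015, -0.0005, 0.102], 0]
    - [0.045, [0.0015, -0.0005, 0.102], 0]
    - [0.045, [0.0015, -0.0005, 0.102], 0]

```text
clock: 16.7
tool_pos: [495.5, 55.0, 55.1]
ee_rot: [-179.8, -0.2, -61.9]
wrist_force: [-0.4, 0.1, -0.5]
width: 0.53
```

```bash
cat > arc.py <<'E'
import sys
from h import *
s=arm.read_state();print(s['tool_pos'],s['ee_rot'],s['wrist_force'],s['width'])
A=np.array([568,94.7]);off=float(sys.argv[1])  # mm the tool centre leads the knob along tangent
R=float(sys.argv[2])
for a in map(float,sys.argv[3:]):
    y=-151.8+np.degrees(a);r=np.radians(y);P=A+R*np.array([np.cos(r),np.sin(r)])+off*np.array([-np.sin(r),np.cos(r)])
    print(a,*shift([*P,54.5],y+90))
E
python3 arc.py 12 83 -0.15 0 .1 .2 .3 .4 .5 .6
```

```text
[495.45114165  54.98974172  55.10288405] [-179.82379307   -0.23323088  -61.87504112] [-0.44579753  0.11135358 -0.4865877 ] 0.5298732899997431
-0.15 [-0.0013  0.0012  0.0006] 0.1487
0.0 [0.0113 0.0003 0.0006] -0.0013
0.1 [ 0.0195 -0.0013  0.0007] -0.1013
0.2 [ 0.0275 -0.0038  0.0007] -0.2013
0.3 [ 0.0353 -0.007   0.0008] -0.3013
0.4 [ 0.0426 -0.011   0.0008] -0.4013
0.5 [ 0.0496 -0.0157  0.0009] -0.5013
0.6 [ 0.056  -0.021   0.0009] -0.6013
```

>>> drive_tool:
  steps:
    - [0.045, [0.006, 0, 0.0006], 0]
    - [0.045, [0.0113, 0.0003, 0.0006], 0]
    - [0.045, [0.0155, -0.0005, 0.0006], -0.05]
    - [0.045, [0.0195, -0.0013, 0.0006], -0.1]
    - [0.045, [0.0235, -0.0025, 0.0006], -0.15]
    - [0.045, [0.0275, -0.0038, 0.0006], -0.2]
    - [0.045, [0.0353, -0.007, 0.0006], -0.3]
    - [0.045, [0.0426, -0.011, 0.0006], -0.4]
    - [0.045, [0.0496, -0.0157, 0.0006], -0.5]
    - [0.045, [0.056, -0.021, 0.0006], -0.6]
    - [0.045, [0.056, -0.021, 0.0006], -0.6]

```text
clock: 18.08
tool_pos: [540.4, 15.1, 54.8]
ee_rot: [-180.0, -0.3, -27.5]
wrist_force: [-1.8, 1.2, 2.0]
width: 0.527
```

```bash
python3 arc.py 12 83 .6 .65 .7 .75 .8 .85 .9 .95 1 1.05 1.1 1.15 1.2
```

```text
[540.40884725  15.1023736   54.7878883 ] [-179.99487056   -0.27515491  -27.5430865 ] [-1.8023249   1.19782022  2.0324249 ] 0.5273955448297629
0.6 [-0.0002 -0.0004  0.0003] -0.0021
0.65 [ 0.004  -0.0011  0.0003] -0.0521
0.7 [ 0.0081 -0.002   0.0003] -0.1021
0.75 [ 0.0121 -0.0031  0.0003] -0.1521
0.8 [ 0.0161 -0.0044  0.0004] -0.2021
0.85 [ 0.02   -0.006   0.0004] -0.2521
0.9 [ 0.0238 -0.0077  0.0004] -0.3021
0.95 [ 0.0275 -0.0096  0.0004] -0.3521
1.0 [ 0.0312 -0.0117  0.0004] -0.4021
1.05 [ 0.0347 -0.0139  0.0005] -0.4521
1.1 [ 0.0381 -0.0164  0.0005] -0.5021
1.15 [ 0.0414 -0.019   0.0005] -0.5521
1.2 [ 0.0446 -0.0217  0.0005] -0.6021
```

>>> drive_tool:
  steps:
    - [0.045, [0.004, -0.0011, 0.0003], -0.05]
    - [0.045, [0.0081, -0.002, 0.0003], -0.1]
    - [0.045, [0.0097, -0.0024, 0.0003], -0.12]
    - [0.045, [0.0097, -0.0024, 0.0003], -0.12]
  force: 20

```text
clock: 18.58
tool_pos: [549.7, 12.7, 54.5]
ee_rot: [180.0, -0.2, -20.8]
wrist_force: [-3.2, 0.5, 0.8]
width: 0.525
```

>>> drive_tool:
  steps:
    - [0.045, [0.0017, -0.0003, 0], -0.02]
    - [0.045, [0.0017, -0.0003, 0], -0.02]

```text
clock: 18.82
tool_pos: [551.4, 12.4, 54.5]
ee_rot: [180.0, -0.2, -19.6]
wrist_force: [-2.9, -0.0, 1.3]
width: 0.523
```

>>> drive_tool:
  steps:
    - [0.045, [0.0017, -0.0003, 0], -0.02]
    - [0.045, [0.0017, -0.0003, 0], -0.02]

```text
clock: 19.08
tool_pos: [553.1, 12.1, 54.6]
ee_rot: [179.9, -0.2, -18.5]
wrist_force: [-2.4, 0.5, 1.6]
width: 0.526
```

>>> drive_tool:
  steps:
    - [0.045, [0.0017, -0.0003, 0], -0.02]
    - [0.045, [0.0017, -0.0003, 0], -0.02]

```text
clock: 19.32
tool_pos: [555.0, 11.7, 54.6]
ee_rot: [179.9, -0.2, -17.3]
wrist_force: [-3.0, -0.1, 2.5]
width: 0.52
```

>>> drive_tool:
  steps:
    - [0.045, [0.0017, -0.0003, 0], -0.02]
    - [0.045, [0.0017, -0.0003, 0], -0.02]

```text
clock: 19.58
tool_pos: [556.9, 11.5, 54.6]
ee_rot: [179.9, -0.3, -16.1]
wrist_force: [-3.9, 1.0, 2.0]
width: 0.524
```

>>> drive_tool:
  steps:
    - [0.045, [0.0017, -0.0003, 0], -0.02]
    - [0.045, [0.0017, -0.0003, 0], -0.02]

```text
clock: 19.82
tool_pos: [558.7, 11.2, 54.5]
ee_rot: [179.9, -0.3, -14.9]
wrist_force: [-3.9, -1.0, 2.2]
width: 0.525
```

>>> drive_tool:
  steps:
    - [0.045, [0.0017, -0.0003, 0], -0.02]
    - [0.045, [0.0017, -0.0003, 0], -0.02]

```text
clock: 20.08
tool_pos: [560.6, 11.0, 54.6]
ee_rot: [179.9, -0.3, -13.7]
wrist_force: [-3.0, 0.1, 2.0]
width: 0.524
```

>>> drive_tool:
  steps:
    - [0.045, [0.0017, -0.0003, 0], -0.02]
    - [0.045, [0.0017, -0.0003, 0], -0.02]

```text
clock: 20.32
tool_pos: [562.5, 10.9, 54.6]
ee_rot: [179.9, -0.3, -12.6]
wrist_force: [-3.6, -0.4, 1.7]
width: 0.526
```

>>> drive_tool:
  steps:
    - [0.045, [0.0017, -0.0002, 0], -0.02]
    - [0.045, [0.0017, -0.0002, 0], -0.02]

```text
clock: 20.58
tool_pos: [564.3, 10.7, 54.6]
ee_rot: [179.9, -0.3, -11.4]
wrist_force: [-2.7, 0.5, 1.4]
width: 0.528
```

>>> drive_tool:
  steps:
    - [0.045, [0.0017, -0.0002, 0], -0.02]
    - [0.045, [0.0017, -0.0002, 0], -0.02]

```text
clock: 20.82
tool_pos: [566.2, 10.6, 54.6]
ee_rot: [179.9, -0.3, -10.2]
wrist_force: [-3.2, 1.1, 0.9]
width: 0.529
```

>>> drive_tool:
  steps:
    - [0.045, [0.0017, -0.0002, 0], -0.02]
    - [0.045, [0.0017, -0.0002, 0], -0.02]

```text
clock: 21.08
tool_pos: [568.1, 10.6, 54.6]
ee_rot: [179.9, -0.3, -9.0]
wrist_force: [-3.6, 1.1, 0.4]
width: 0.526
```

>>> drive_tool:
  steps:
    - [0.045, [0.0017, -0.0002, 0], -0.02]
    - [0.045, [0.0017, -0.0002, 0], -0.02]

```text
clock: 21.32
tool_pos: [570.0, 10.5, 54.6]
ee_rot: [179.9, -0.3, -7.9]
wrist_force: [-3.1, 3.3, 0.6]
width: 0.527
```

>>> drive_tool:
  steps:
    - [0.045, [0.0017, -0.0002, 0], -0.02]
    - [0.045, [0.0017, -0.0002, 0], -0.02]

```text
clock: 21.58
tool_pos: [571.8, 10.5, 54.5]
ee_rot: [179.9, -0.3, -6.7]
wrist_force: [-2.9, 3.2, 1.2]
width: 0.531
```

>>> drive_tool:
  steps:
    - [0.045, [0.0017, -0.0002, 0], -0.02]
    - [0.045, [0.0017, -0.0002, 0], -0.02]

```text
clock: 21.82
tool_pos: [573.6, 10.5, 54.5]
ee_rot: [179.9, -0.3, -5.5]
wrist_force: [-3.3, 3.3, 0.2]
width: 0.528
```

>>> drive_tool:
  steps:
    - [0.045, [0.0017, -0.0002, 0], -0.02]
    - [0.045, [0.0017, -0.0002, 0], -0.02]

```text
clock: 22.08
tool_pos: [575.5, 10.5, 54.5]
ee_rot: [179.9, -0.3, -4.3]
wrist_force: [-3.6, 2.6, -0.4]
width: 0.525
```

>>> drive_tool:
  steps:
    - [0.045, [0.0017, -0.0002, 0], -0.02]
    - [0.045, [0.0017, -0.0002, 0], -0.02]

```text
clock: 22.32
tool_pos: [577.3, 10.5, 54.5]
ee_rot: [179.9, -0.3, -3.2]
wrist_force: [-3.6, 1.6, 0.1]
width: 0.527
```

>>> drive_tool:
  steps:
    - [0.045, [0.0017, -0.0002, 0], -0.02]
    - [0.045, [0.0017, -0.0002, 0], -0.02]

```text
clock: 22.58
tool_pos: [579.1, 10.6, 54.5]
ee_rot: [179.9, -0.3, -2.0]
wrist_force: [-3.8, 1.4, -0.4]
width: 0.523
```

>>> drive_tool:
  steps:
    - [0.045, [0.0017, -0.0002, 0], -0.02]
    - [0.045, [0.0017, -0.0002, 0], -0.02]

```text
clock: 22.82
tool_pos: [581.0, 10.7, 54.5]
ee_rot: [179.9, -0.3, -0.8]
wrist_force: [-4.0, 2.5, 0.2]
width: 0.526
```

>>> drive_tool:
  steps:
    - [0.045, [0.0017, -0.0002, 0], -0.02]
    - [0.045, [0.0017, -0.0002, 0], -0.02]

```text
clock: 23.08
tool_pos: [582.3, 11.0, 54.4]
ee_rot: [179.9, -0.2, 0.4]
wrist_force: [-6.2, 2.5, 1.3]
width: 0.527
```

>>> drive_tool:
  steps:
    - [0.045, [0.0017, -0.0002, 0], -0.02]
    - [0.045, [0.0017, -0.0002, 0], -0.02]

```text
clock: 23.32
tool_pos: [582.7, 11.3, 54.2]
ee_rot: [179.9, -0.1, 1.6]
wrist_force: [-10.9, 3.5, 4.5]
width: 0.526
```

The stop is felt: the force jumped from about 4 N to 11 N and the tool stalled. Hold it there for a moment.

>>> drive_tool:
  steps:
    - [0.045, [0.002, 0, 0], 0]
    - [0.045, [0.002, 0, 0], 0]
    - [0.045, [0.002, 0, 0], 0]
    - [0.045, [0.002, 0, 0], 0]

```text
clock: 23.82
tool_pos: [582.9, 11.4, 54.1]
ee_rot: [179.9, 0.1, 1.7]
wrist_force: [-13.6, 1.7, 8.2]
width: 0.526
```

```bash
python3 arc.py 12 83 1.05 .9 .75 .6 .45 .3 .15 0 -0.15; echo; python3 arc.py 0 83 0
```

```text
[582.85922317  11.41986458  54.10363079] [1.79871334e+02 1.12514064e-01 1.65477505e+00] [-13.56018949   1.72400555   8.23354523] 0.5264333896088568
1.05 [-0.0052 -0.0001 -0.0004] 0.0575
0.9 [-0.0178  0.     -0.0004] 0.2075
0.75 [-0.0303 -0.0017 -0.0003] 0.3575
0.6 [-0.0423 -0.0053 -0.0003] 0.5075
0.45 [-0.0537 -0.0106 -0.0003] 0.6575
0.3 [-0.0641 -0.0176 -0.0003] 0.8075
0.15 [-0.0734 -0.0261 -0.0003] 0.9575
0.0 [-0.0813 -0.0358 -0.0003] 1.1075
-0.15 [-0.0877 -0.0467 -0.0003] 1.2575

[582.85922317  11.41986458  54.10363079] [1.79871334e+02 1.12514064e-01 1.65477505e+00] [-13.56018949   1.72400555   8.23354523] 0.5264333896088568
0.0 [-0.0867 -0.0466 -0.0003] 1.1075
```

>>> drive_tool:
  steps:
    - [0.045, [-0.0052, 0, -0.0004], 0.06]
    - [0.045, [-0.012, 0, -0.0004], 0.13]
    - [0.045, [-0.0178, 0, -0.0004], 0.21]
    - [0.045, [-0.024, -0.0009, -0.0004], 0.28]
    - [0.045, [-0.0303, -0.0017, -0.0003], 0.36]
    - [0.045, [-0.0363, -0.0035, -0.0003], 0.43]
    - [0.045, [-0.0423, -0.0053, -0.0003], 0.51]
    - [0.045, [-0.048, -0.008, -0.0003], 0.58]
    - [0.045, [-0.0537, -0.0106, -0.0003], 0.66]
    - [0.045, [-0.059, -0.0141, -0.0003], 0.73]
    - [0.045, [-0.0641, -0.0176, -0.0003], 0.81]
    - [0.045, [-0.0688, -0.0218, -0.0003], 0.88]
    - [0.045, [-0.0734, -0.0261, -0.0003], 0.96]
    - [0.045, [-0.0774, -0.031, -0.0003], 1.03]
    - [0.045, [-0.0813, -0.0358, -0.0003], 1.11]
    - [0.045, [-0.084, -0.041, -0.0003], 1.11]
    - [0.045, [-0.0867, -0.0466, -0.0003], 1.11]
    - [0.045, [-0.0867, -0.0466, -0.0003], 1.11]

```text
clock: 26.08
tool_pos: [494.9, 55.8, 54.5]
ee_rot: [179.9, -0.1, -61.8]
wrist_force: [-0.6, -0.0, -1.1]
width: 0.527
```

>>> drive_tool:
  steps:
    - [0.045, [0, 0, -0.03], 0]
    - [0.045, [0, 0, -0.07], 0]
    - [0.045, [0, 0, -0.11], 0]
    - [0.045, [0, 0, -0.13], 0]
    - [0.045, [0, 0, -0.13], 0]
    - [0.045, [0, 0, -0.13], 0]

```text
clock: 26.82
tool_pos: [494.8, 56.0, 183.8]
ee_rot: [179.8, -0.1, -61.8]
wrist_force: [-0.0, -0.0, 0.4]
width: 0.53
```

```bash
python3 - <<'E'
from h import *
s=arm.read_state();p,d=arm.read_camera('wrist');C=cam('wrist',s)
h=cv2.cvtColor(p,cv2.COLOR_RGB2HSV);H,S,V=[h[...,i].astype(int) for i in range(3)]
A=np.array([568,94.7])
def ang(P):
    f=P[0,:2]-A;return np.degrees(np.arctan2(f[1],f[0])),np.hypot(*f)
m=blob(((H<8)|(H>172))&(S>110));t=m&(d<np.percentile(d[m],5)+6);v,u=np.nonzero(t);k=ray(C,[u.mean(),v.mean()],85);print('knob',k,'lever deg',ang(k)[0]+151.8,ang(k)[1])
o=proj(C,[[*A,62]])[0];m=(H>6)&(H<18)&(S>190)&(V>150);vv,uu=np.mgrid[:384,:512];r=np.hypot(uu-o[0],vv-o[1]);m&=(r>46)&(r<90);m=blob(m);v,u=np.nonzero(m);tt=ray(C,[u.mean(),v.mean()],56);print('tooth',m.sum(),u.mean(),v.mean(),ang(tt))
p2,_=arm.read_camera('top');cv2.imwrite('pics/f.png',np.hstack([p[:300,80:430],p2[100:280,250:400].repeat(1,0)[:, :150].copy() if 0 else cv2.resize(p2[110:290,100:400],(450,300))])[...,::-1])
E
python3 lip.py
```

```text
knob [[498.3067414   57.20570109  85.        ]] lever deg 0.07982162796324133 79.13894581845209
tooth 107 308.4485981308411 97.44859813084112 (np.float64(-80.30980712531499), np.float64(43.14369694782055))
lip px 214 301.5841121495327 118.33644859813084 centre [548.32719665 195.83646573 214.03319453]
theta 101.70552294098111 r 174.66567131164646
```

View pics/f.png

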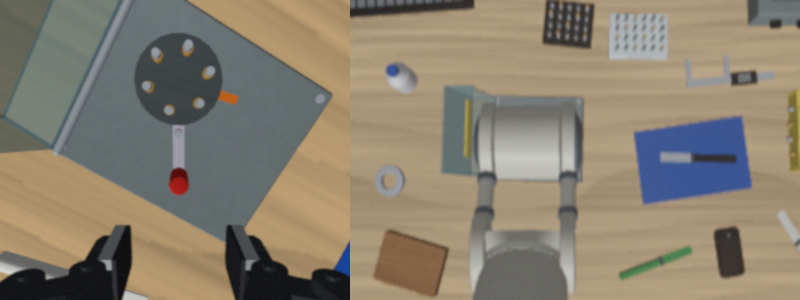

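```bash
python3 -c "
from station import arm
print(arm.finish_job())"
```

```text
the job is handed in; nothing more can be done
None
```

I opened the cover, laid the blade back on the mat, advanced the magazine by one station and handed the job in, at about 27 s of the 69 s allowed. No step failed, but handing in reported no verdict.

- **Cover:** I pried it up with the blade under the yellow lip and swung it to about 101°. It still stood at about 102° in the last check, and only the blade touched it.
- **Blade:** I lowered it until it touched the mat (about 17 N at the wrist), then opened the fingers. It lies flat with its handle root about 5 mm from the mat's centre.
- **Lever:** I pushed the knob round until the force rose from about 4 N to 11 N and the tool stalled, at a lever angle of about 1.05 rad. I held it there for half a second at up to 13.6 N sideways (about 16 N in all), then followed it home.
- **Last checks:**
  - The lever is within 0.1° of home.
  - The rotor's tooth is about 52° (0.9 rad) further round than at the start, though the start angle is only read off a picture.
  - The racks, caliper, bottle, ring gauge, gauge case and mouse look unmoved in the last top view. I did not measure them.
  - The gripper is clear of everything.

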